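# Shut the tea chest and heft out the fullest canister

## Robot

A 7-joint arm with a two-finger parallel gripper is mounted at the origin on a cart in front of the work surface, level with it; the furniture and walls round the work are solid. World frame = base frame: x ahead of the robot, y to its left, z up, the work surface at z = 0. Lengths are in m, angles in degrees, forces in N, time in s.
With the tool pointing down it reaches from about 0.425 to 0.875 m from the base axis. Payload 4.7 kg.
Tool frame: the origin (TCP) lies at the centre of the arm's flange, where the gripper is bolted on; the fingertips stand 182 mm ahead of it and the grasp point (between the pads) lies 164 mm ahead of it; z points along the fingers, y is the line along which they close (so a half turn about z gives the same grasp; the last joint's range is limited). The gripper opens to 87 mm and grips with 3 to 60 N. Pads are 19 mm wide; open, the fingers measure 117 mm over their backs; the gripper's body (75 mm by 190 mm) begins 51 mm behind the grasp point.
Start: joints at [74.777, 18.392, -4.016, 83.108, 1.295, 78.541, -3.26], TCP at [0.179, -0.625, 0.405] pointing down, gripper open.
Joint ranges: [-163.93, 163.93], [-17.29, 119.83], [-79.2, 71.16], [3.27, 140.29], [-89.18, 269.18], [5.43, 117.66], [-154.24, 154.24]. Speed limits (degrees/s): [147.25, 147.25, 180, 180, 180, 180, 180].

## Interface

Orientations are given as [roll, pitch, yaw] about the fixed x, y, z axes, in that order (R = Rz(yaw) Ry(pitch) Rx(roll)).
In Python, from cell import env gives the robot as it stands. The module is installed in compiled form; this text tells all that it offers.
- The arm moves only by the tool step_arm, never from a script. Its argument "steps" is one flat list of numbers, 5 for each row, row after row: the opening, from 0 (shut) to 1 (fully open), then the shift along the tool's x, y, z in mm, then the turn about the tool's z in degrees. In form: [grip, dx, dy, dz, roll, grip, dx, dy, dz, roll, ...]. A call has 1 to 12 rows; each row shifts and turns the commanded pose from where the row before left it, along the tool's axes as they then stand; what a row does not reach is not made up. A row lasts 1/8 s, in which the tool goes at most 62.5 mm and 10.7 degrees, less where a joint would pass 70% of its speed; a pose out of reach is approached as far as the arm can. A call with a gripper value outside its range is refused whole. The fingers move at their own pace and stop on an object; "grip_force" is the grip in N (left out, the last holds). Time passes only in rows, so rows that do not move let the fingers close. It gives the time, the measured TCP pose, the force, the opening and the grip force at its end, in the units of the state.
- env.get_obs(): the state, without advancing time (a new reading comes with each control period).
- env.read_camera(name): name is "scene" or "side" or "wrist"; returns a dict with "image" (480x640x3 uint8, red, green, blue), "camera_matrix" (3x3 intrinsics, pixels), "distortion" ([k1, k2, p1, p2, k3] as OpenCV has them; the pictures are not rectified), "R" (3x3) and "t" (3): a world point X has camera coordinates R X + t. Camera axes: x right, y down, z forward; pixel columns grow to the right and rows downward; lengths in m; the calibration is good to about 2 mm. A picture is of the moment at which its call begins. There is no depth.
- env.sign_off(): hands the job in; it is judged then, once.
The state is a dict: "time_s": time; "qpos": joint angles; "joint_velocities": joint speeds; "effort": joint torques, N m; "tool_pos": TCP position; "tool_rot": TCP orientation; "force": force on the tool from outside, world axes, zero at the start; "wrist_torque": the same for the moment, N m; "grip_width": finger opening in m; "grasp_force": force on a finger pad.
Only numpy, scipy, OpenCV 4.12 (cv2) and the standard library are available. Lean on these libraries where they do the work, as an engineer would, in place of code of your own. Each camera call takes 0.05 s, during which the arm holds its last target. There are 200 camera calls.

## Task

The tea chest has just been filled: press its lid fully shut, so that there is somewhere to stand things. Then heft the three identical closed canisters to feel which one is heaviest: stand the two lighter ones upright on the chest's lid for topping up, and finish holding the heaviest one upright, still and clear of everything over the worktop, at least 15 cm up, for me to take from your hand. Do not knock a canister over, and leave the carton, the cup, the mug and the jigger where they are.

Things in the scene. Friction and masses are not known exactly. Their poses are not given: they have to be found in the camera images.
- tea_chest: wooden tea chest with a hinged lid, fixed to the worktop. Outer size when shut 173 mm deep (x) x 239 mm wide (y) x 103 mm tall. Origin at the centre of its underside; x points from its front to its back (the hinge side), y along its width, z up. The shut lid's flat top lies 103 mm above the origin and covers x -84 to +82 mm, y -120 to +120 mm
- tea_chest_lid (a joint): hinge of the chest's lid, rad: 0 fully shut, grows as the lid opens up and back, 1.75 at the stop. The hinge line runs along the chest's y through x = +84 mm, z = 79 mm in the chest's frame. It is stiff and stays where it is left; 1 to 3 N on the lid's front edge moves it. The lid is a tray 24 mm thick
- lid_front (a point): middle of the lid's front edge, on its top (outer) face, moving with the lid; with the lid shut it lies at x = -84, y = 0, z = 103 mm in the chest's frame
- canister_1: one of three canisters that look exactly alike: upright steel cylinder, 62 mm across, 110 mm tall, its wooden lid (top 14 mm, same width) firmly on. Origin at the centre of its underside, z up. Filled differently: they weigh between 0.15 and 0.52 kg, the heaviest at least 0.1 kg more than either other; only lifting them tells which it is
- canister_2: one of three canisters that look exactly alike: upright steel cylinder, 62 mm across, 110 mm tall, its wooden lid (top 14 mm, same width) firmly on. Origin at the centre of its underside, z up. Filled differently: they weigh between 0.15 and 0.52 kg, the heaviest at least 0.1 kg more than either other; only lifting them tells which it is
- canister_3: one of three canisters that look exactly alike: upright steel cylinder, 62 mm across, 110 mm tall, its wooden lid (top 14 mm, same width) firmly on. Origin at the centre of its underside, z up. Filled differently: they weigh between 0.15 and 0.52 kg, the heaviest at least 0.1 kg more than either other; only lifting them tells which it is
- milk_carton: upright milk carton, 67 x 97 x 110 mm, behind the canisters. Bystander; origin at the centre of its underside
- espresso_cup: small white cup with a handle, 62 x 89 x 52 mm, behind the canisters. Bystander; origin at the centre of its underside
- jigger: steel spirit measure, 42 mm wide, 80 mm tall, hourglass shape, behind the canisters. Bystander; origin at the centre of its underside
- green_mug: green mug with a handle, 86 x 125 x 96 mm, at the right behind the canisters. Bystander; origin at the centre of its underside

How it is judged (in metres and radians):
On the way, in this order (a step that is already met when the one before it is completed fails the run):
1. the chest's lid is fully shut (value of joint tea_chest_lid below 0.04 rad), for 0.2 s.
2. the two lighter canisters (each pressing on the lid with under 3.3 N) stand on the shut lid, let go (value of joint tea_chest_lid below 0.04 rad and (((x of canister_1 in the frame of tea_chest between -0.075 and 0.075 m and y of canister_1 in the frame of tea_chest between -0.11 and 0.11 m and z of canister_1 in the frame of tea_chest between 0.097 and 0.109 m and angle between canister_1's own z axis and vertical below 0.1 rad and contact force between the fingers and canister_1 below 0.1 N and linear speed of canister_1 below 0.03 m/s and contact force between canister_1 and tea_chest between 0.8 and 3.3 N) and (x of canister_2 in the frame of tea_chest between -0.075 and 0.075 m and y of canister_2 in the frame of tea_chest between -0.11 and 0.11 m and z of canister_2 in the frame of tea_chest between 0.097 and 0.109 m and angle between canister_2's own z axis and vertical below 0.1 rad and contact force between the fingers and canister_2 below 0.1 N and linear speed of canister_2 below 0.03 m/s and contact force between canister_2 and tea_chest between 0.8 and 3.3 N)) or ((x of canister_1 in the frame of tea_chest between -0.075 and 0.075 m and y of canister_1 in the frame of tea_chest between -0.11 and 0.11 m and z of canister_1 in the frame of tea_chest between 0.097 and 0.109 m and angle between canister_1's own z axis and vertical below 0.1 rad and contact force between the fingers and canister_1 below 0.1 N and linear speed of canister_1 below 0.03 m/s and contact force between canister_1 and tea_chest between 0.8 and 3.3 N) and (x of canister_3 in the frame of tea_chest between -0.075 and 0.075 m and y of canister_3 in the frame of tea_chest between -0.11 and 0.11 m and z of canister_3 in the frame of tea_chest between 0.097 and 0.109 m and angle between canister_3's own z axis and vertical below 0.1 rad and contact force between the fingers and canister_3 below 0.1 N and linear speed of canister_3 below 0.03 m/s and contact force between canister_3 and tea_chest between 0.8 and 3.3 N)) or ((x of canister_2 in the frame of tea_chest between -0.075 and 0.075 m and y of canister_2 in the frame of tea_chest between -0.11 and 0.11 m and z of canister_2 in the frame of tea_chest between 0.097 and 0.109 m and angle between canister_2's own z axis and vertical below 0.1 rad and contact force between the fingers and canister_2 below 0.1 N and linear speed of canister_2 below 0.03 m/s and contact force between canister_2 and tea_chest between 0.8 and 3.3 N) and (x of canister_3 in the frame of tea_chest between -0.075 and 0.075 m and y of canister_3 in the frame of tea_chest between -0.11 and 0.11 m and z of canister_3 in the frame of tea_chest between 0.097 and 0.109 m and angle between canister_3's own z axis and vertical below 0.1 rad and contact force between the fingers and canister_3 below 0.1 N and linear speed of canister_3 below 0.03 m/s and contact force between canister_3 and tea_chest between 0.8 and 3.3 N)))), for 0.2 s.
At the end, for the whole second after the job is handed in: Lid under 0.04 rad; the two lighter canisters upright on it, let go, at rest, each bearing on it with under 3.3 N; the third, heaviest, in the fingers, upright within 0.25 rad, still, underside over 145 mm up, x under 0.66 m, touching neither chest nor another (value of joint tea_chest_lid below 0.04 rad and (((x of canister_2 in the frame of tea_chest between -0.075 and 0.075 m and y of canister_2 in the frame of tea_chest between -0.11 and 0.11 m and z of canister_2 in the frame of tea_chest between 0.097 and 0.109 m and angle between canister_2's own z axis and vertical below 0.1 rad and contact force between the fingers and canister_2 below 0.1 N and linear speed of canister_2 below 0.03 m/s and contact force between canister_2 and tea_chest between 0.8 and 3.3 N) and (x of canister_3 in the frame of tea_chest between -0.075 and 0.075 m and y of canister_3 in the frame of tea_chest between -0.11 and 0.11 m and z of canister_3 in the frame of tea_chest between 0.097 and 0.109 m and angle between canister_3's own z axis and vertical below 0.1 rad and contact force between the fingers and canister_3 below 0.1 N and linear speed of canister_3 below 0.03 m/s and contact force between canister_3 and tea_chest between 0.8 and 3.3 N) and height (world z) of canister_1 above 0.145 m and world x of canister_1 below 0.66 m and contact force between the fingers and canister_1 above 1 N and contact force between canister_1 and tea_chest below 0.1 N and contact force between canister_1 and canister_2 below 0.1 N and contact force between canister_1 and canister_3 below 0.1 N and angle between canister_1's own z axis and vertical below 0.25 rad and linear speed of canister_1 below 0.03 m/s) or ((x of canister_1 in the frame of tea_chest between -0.075 and 0.075 m and y of canister_1 in the frame of tea_chest between -0.11 and 0.11 m and z of canister_1 in the frame of tea_chest between 0.097 and 0.109 m and angle between canister_1's own z axis and vertical below 0.1 rad and contact force between the fingers and canister_1 below 0.1 N and linear speed of canister_1 below 0.03 m/s and contact force between canister_1 and tea_chest between 0.8 and 3.3 N) and (x of canister_3 in the frame of tea_chest between -0.075 and 0.075 m and y of canister_3 in the frame of tea_chest between -0.11 and 0.11 m and z of canister_3 in the frame of tea_chest between 0.097 and 0.109 m and angle between canister_3's own z axis and vertical below 0.1 rad and contact force between the fingers and canister_3 below 0.1 N and linear speed of canister_3 below 0.03 m/s and contact force between canister_3 and tea_chest between 0.8 and 3.3 N) and height (world z) of canister_2 above 0.145 m and world x of canister_2 below 0.66 m and contact force between the fingers and canister_2 above 1 N and contact force between canister_2 and tea_chest below 0.1 N and contact force between canister_2 and canister_1 below 0.1 N and contact force between canister_2 and canister_3 below 0.1 N and angle between canister_2's own z axis and vertical below 0.25 rad and linear speed of canister_2 below 0.03 m/s) or ((x of canister_1 in the frame of tea_chest between -0.075 and 0.075 m and y of canister_1 in the frame of tea_chest between -0.11 and 0.11 m and z of canister_1 in the frame of tea_chest between 0.097 and 0.109 m and angle between canister_1's own z axis and vertical below 0.1 rad and contact force between the fingers and canister_1 below 0.1 N and linear speed of canister_1 below 0.03 m/s and contact force between canister_1 and tea_chest between 0.8 and 3.3 N) and (x of canister_2 in the frame of tea_chest between -0.075 and 0.075 m and y of canister_2 in the frame of tea_chest between -0.11 and 0.11 m and z of canister_2 in the frame of tea_chest between 0.097 and 0.109 m and angle between canister_2's own z axis and vertical below 0.1 rad and contact force between the fingers and canister_2 below 0.1 N and linear speed of canister_2 below 0.03 m/s and contact force between canister_2 and tea_chest between 0.8 and 3.3 N) and height (world z) of canister_3 above 0.145 m and world x of canister_3 below 0.66 m and contact force between the fingers and canister_3 above 1 N and contact force between canister_3 and tea_chest below 0.1 N and contact force between canister_3 and canister_1 below 0.1 N and contact force between canister_3 and canister_2 below 0.1 N and angle between canister_3's own z axis and vertical below 0.25 rad and linear speed of canister_3 below 0.03 m/s))); the arm keeps its last pose, push and grip.
It fails at once if a canister is knocked over (angle between any of canister_1, canister_2, canister_3's own z axis and vertical above 0.7 rad).
It fails at once if a bystander is moved by more than 3 cm (distance of any of milk_carton, espresso_cup, jigger, green_mug from where it was at the start of the episode above 0.03 m).
It also fails if it takes over 72 s, if anything falls off the work surface, if the arm or the gripper's body presses on something with over 40 N, if the wrist force passes 120 N, or if a joint passes its speed limit or range.

## Working session

There is one attempt and no reset: what is moved stays moved. The work goes in short steps, Python scripts to look and compute and a tool call to move; the robot and the scene stay as the last step left them, time stands still between calls to the robot, and variables do not carry over. Pictures are saved under pics/ and viewed, at most 10 in all, crops included, and the job is handed in when it is done.

Besides the shell and the picture viewer there is one more tool, called after "Emit:" as name(argument=value, ...), one argument or row to a line, values as JSON. step_arm: Moves the arm, as the interface text tells. Its arguments: {"type":"object","properties":{"steps":{"type":"array","items":{"type":"number"}},"grip_force":{"type":"number"}},"required":["steps"]}

```bash
mkdir -p pics; cat > h.py <<'E'
import numpy as np, cv2
from cell import env
def snap(n,f):
    c=env.read_camera(n); cv2.imwrite(f'pics/{f}.png',c['image'][:,:,::-1]); np.savez(f'pics/{f}.npz',K=c['camera_matrix'],d=np.array(c['distortion'],float),R=c['R'],t=c['t']); return c
def ray(f,px):
    z=np.load(f'pics/{f}.npz'); u=cv2.undistortPoints(np.array([[px]],float),z['K'],z['d'])[0,0]
    R=z['R'];return -R.T@z['t'], R.T@np.array([u[0],u[1],1.])
def onz(f,px,h):
    o,d=ray(f,px); return o+d*(h-o[2])/d[2]
def proj(f,X):
    z=np.load(f'pics/{f}.npz'); return cv2.projectPoints(np.array(X,float).reshape(-1,3),cv2.Rodrigues(z['R'])[0],z['t'],z['K'],z['d'])[0][:,0]
E
python3 - <<'E'
from h import *
for n in('scene','side'):
    c=snap(n,n+'0'); print(n,-c['R'].T@c['t'],c['R'][2])
a=[cv2.imread(f'pics/{n}0.png') for n in('scene','side')]
o=env.get_obs(); print({k:o[k] for k in('time_s','tool_pos','tool_rot','force','grip_width')})
E
```

```text
scene [-0.43836541  0.80995224  0.69584159] [ 0.67357347 -0.6118119  -0.41471071]
side [0.19159876 0.26583524 0.89477172] [ 0.36257736 -0.36798529 -0.85622689]
{'time_s': 0.1, 'tool_pos': array([ 0.17943999, -0.62456147,  0.40374637]), 'tool_rot': array([-1.79899116e+02,  5.66774149e-03,  1.60346086e+01]), 'force': array([ 0.41339199, -0.16382769, -0.11017125]), 'grip_width': 0.08698245094047585}
```

View pics/scene0.png

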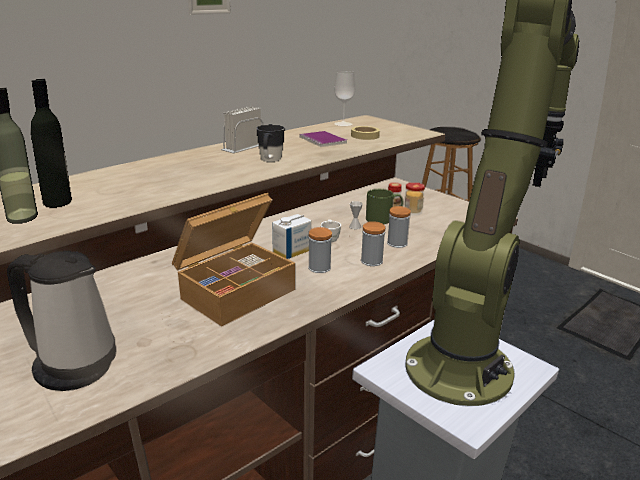

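View pics/side0.png

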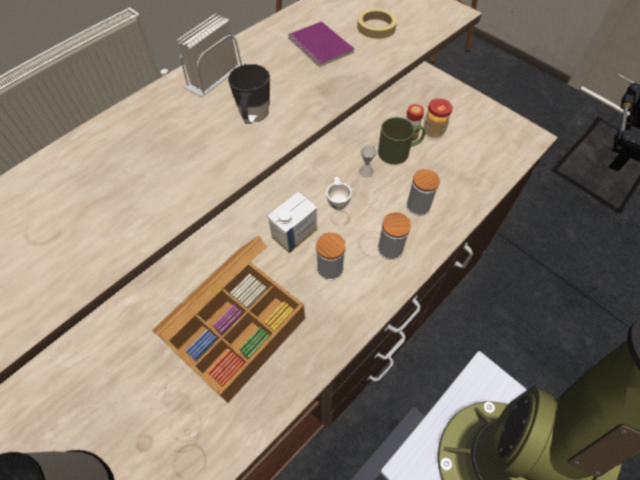

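The scene view shows the chest open with its lid leaning back. The canister tops are at side px (331,241), (397,223) and (426,178), and at scene px (320,233), (374,229) and (400,211). The carton, cup, jigger and mug stand behind the canisters.

```bash
python3 - <<'E'
from h import *
for s,c in(((331,241),(320,233)),((397,223),(374,229)),((426,178),(400,211))):
    print('can',onz('side0',s,.11).round(3),onz('scene0',c,.11).round(3))
for p in((304,305),(224,390)): print('rim',onz('side0',p,.079).round(3))
for p in((294,264),(218,305),(181,284)): print('rim sc',onz('scene0',p,.079).round(3))
for p in((339,190),): print('cup',onz('side0',p,.05).round(3))
print('jig',onz('side0',(368,152),.08),'mug',onz('side0',(396,130),.096),onz('side0',(422,132),.05),'carton',onz('side0',(293,215),.11))
im=cv2.imread('pics/side0.png')[220:410,140:320]; cv2.imwrite('pics/c1.png',cv2.resize(im,None,fx=3.15,fy=3.15,interpolation=2))
E
```

```text
can [ 0.513 -0.087  0.11 ] [ 0.504 -0.072  0.11 ]
can [ 0.442 -0.22   0.11 ] [ 0.43  -0.201  0.11 ]
can [ 0.473 -0.365  0.11 ] [ 0.468 -0.355  0.11 ]
rim [0.46  0.046 0.079]
rim [0.445 0.267 0.079]
rim sc [0.46  0.054 0.079]
rim sc [0.421 0.3   0.079]
rim sc [0.552 0.316 0.079]
cup [ 0.624 -0.233  0.05 ]
jig [ 0.63850968 -0.35397154  0.08      ] mug [ 0.62822159 -0.44922319  0.096     ] [ 0.59850977 -0.53418814  0.05      ] carton [ 0.61827972 -0.07752971  0.11      ]
```

View pics/c1.png

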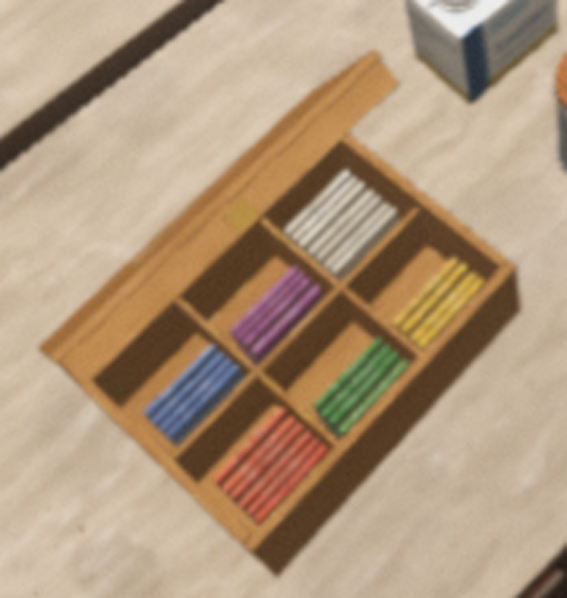

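```bash
cat > fit.py <<'E'
from h import *
from scipy.optimize import least_squares
P={}
for n in('side0','scene0'):
    im=cv2.imread(f'pics/{n}.png'); h=cv2.cvtColor(im,cv2.COLOR_BGR2HSV)
    m=((h[...,0]>4)&(h[...,0]<16)&(h[...,1]>165)&(h[...,2]>90)).astype(np.uint8)
    k,l,s,c=cv2.connectedComponentsWithStats(m)
    for i in range(1,k):
        x,y,w,hh,a=s[i]
        if a>120: print(n,s[i],c[i].round(1))
b=np.array
side=[((-.0865,-.1195,.079),(303.5,304)),((-.0865,.1195,.079),(220.3,393)),((-.0865,.1195,0),(228,402)),((.08,-.1195,.079),(249.5,263.8))]
scene=[((-.0865,-.1195,.079),(294,264)),((-.0865,.1195,.079),(218,305)),((-.0865,.1195,0),(219,320)),((-.0865,-.1195,0),(294,281))]
def T(p,X): c,s=np.cos(p[2]),np.sin(p[2]); X=np.array(X); return np.c_[p[0]+c*X[:,0]-s*X[:,1],p[1]+s*X[:,0]+c*X[:,1],X[:,2]]
def lid(a,y): # front top corner; shut rel hinge (-.168,+.024)
    r=(-.168*np.cos(a)+.024*np.sin(a), .168*np.sin(a)+.024*np.cos(a)); return (.084+r[0],y,.079+r[1])
def res(p,only=None):
    r=[]
    for n,L in(('side0',side),('scene0',scene)):
        if only and n!=only: continue
        r.append((proj(n,T(p,[x[0] for x in L]))-b([x[1] for x in L])).ravel())
    if only!='scene0': r.append((proj('side0',T(p,[lid(p[3],-.12),lid(p[3],.12)]))-b([(260,236.5),(153.3,330.5)])).ravel())
    if only!='side0': r.append((proj('scene0',T(p,[lid(p[3],-.12),lid(p[3],.12)]))-b([(270,196),(190,220)])).ravel())
    return np.concatenate(r)
for o in(None,'side0','scene0'):
    f=least_squares(res,[.55,.16,0,1.5],args=(o,),loss='soft_l1'); print(o,f.x.round(3),f.fun.round(1))
    if o is None: print(T(f.x,[lid(f.x[3],0)]))
E
python3 fit.py
```

```text
None [0.543 0.167 0.052 0.989] [ 0.7 -0.5 -4.   0.9 -3.2  0.4 -2.4 -7.7  2.8 -1.7 -0.4 -8.3  0.9  6.7
  2.7  9.   0.7 -0.7  1.4  1.  -0.3 -2.5 -3.1 -0.4]
[[0.55440262 0.16757443 0.23255583]]
side0 [0.538 0.166 0.059 1.025] [ 2.6 -0.1 -1.3  2.1 -0.7  1.5 -1.1 -7.   0.2 -2.4  1.4 -0.1]
scene0 [0.563 0.159 0.074 0.901] [ -0.   -6.1  -0.7 -12.9   0.6   1.8   0.    4.3   0.3  -1.7  -0.1   0.8]
```

Emit:
step_arm(
  steps=[1, 0, 0, -20, 8, 1, 0, 0, -20, 8, 1, 34, -47, 0, 0, 1, 34, -47, 0, 0, 1, 34, -47, 0, 0, 1, 34, -47, 0, 0, 1, 34, -47, 0, 0, 1, 34, -47, 0, 0, 1, 34, -47, 0, 0, 1, 34, -47, 0, 0, 1, 0, 0, 0, 0],
)

```text
time_s: 1.48
tool_pos: [0.4539, -0.2433, 0.4447]
tool_rot: [-179.9, -0.0, 0.6]
force: [-0.9, -1.0, -0.2]
grip_width: 0.0869
grasp_force: 0.0
```

```bash
python3 - <<'E'
from h import *
c=snap('wrist','w1'); print(-c['R'].T@c['t'],c['R'][2]); o=env.get_obs(); print(o['tool_pos'],o['tool_rot'],o['force'])
for n,ps in(('side0',((331,241),(397,223))),('scene0',((320,233),(374,229)))):
    h=cv2.cvtColor(cv2.imread(f'pics/{n}.png'),cv2.COLOR_BGR2HSV)
    for p in ps: print(h[p[1],p[0]])
E
```

```text
[ 0.53104224 -0.24258385  0.42318443] [-0.27684919 -0.00098275 -0.96091288]
[ 0.45232127 -0.24633301  0.44448786] [-1.79990611e+02  3.06249247e-02  3.36914324e-01] [-0.22004759 -1.10375546  0.24209181]
[ 13 159 196]
[ 13 162 197]
[ 14 156 186]
[ 14 157 188]
```

View pics/w1.png

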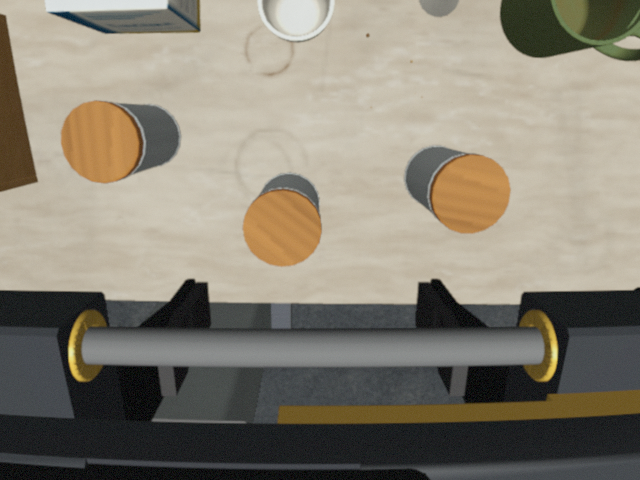

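The wrist view shows the three orange tops at about (103,142), (283,227) and (470,193). The carton, cup, jigger and mug are above them in the picture, and the chest's side is at the left.

```bash
cat >> h.py <<'E'
def tops(f,z=.11,amin=60):
    h=cv2.cvtColor(cv2.imread(f'pics/{f}.png'),cv2.COLOR_BGR2HSV)
    m=cv2.inRange(h,(6,135,120),(20,255,255)); m=cv2.morphologyEx(m,cv2.MORPH_OPEN,np.ones((3,3)))
    r=[]
    for c in cv2.findContours(m,0,2)[0]:
        if cv2.contourArea(c)<amin: continue
        (u,v),ax,_=cv2.fitEllipse(c); p=onz(f,(u,v),z); r.append((round(u),round(v),round(max(ax)),p.round(3)[:2]))
    return r
E
python3 - <<'E'
from h import *
for f in('w1',): print(*tops(f,.11,2000),sep='\n')
print('cup',onz('w1',(296,15),.05))
for p in((5,17),(37,181)): print(onz('w1',p,.079),onz('w1',p,0))
E
python3 fit.py
```

```text
(282, 227, 76, array([ 0.448, -0.22 ]))
(470, 193, 80, array([ 0.476, -0.362]))
(100, 141, 83, array([ 0.512, -0.085]))
cup [ 0.61066135 -0.22753279  0.05      ]
[0.60899668 0.00142085 0.079     ] [0.62688942 0.05742679 0.        ]
[ 0.47794934 -0.00882608  0.079     ] [0.46576303 0.0448279  0.        ]
None [0.543 0.167 0.052 0.989] [ 0.7 -0.5 -4.   0.9 -3.2  0.4 -2.4 -7.7  2.8 -1.7 -0.4 -8.3  0.9  6.7
  2.7  9.   0.7 -0.7  1.4  1.  -0.3 -2.5 -3.1 -0.4]
[[0.55440262 0.16757443 0.23255583]]
side0 [0.538 0.166 0.059 1.025] [ 2.6 -0.1 -1.3  2.1 -0.7  1.5 -1.1 -7.   0.2 -2.4  1.4 -0.1]
scene0 [0.563 0.159 0.074 0.901] [ -0.   -6.1  -0.7 -12.9   0.6   1.8   0.    4.3   0.3  -1.7  -0.1   0.8]
```

Emit:
step_arm(
  steps=[0, 15, -52, -20, 0, 0, 15, -52, 0, 0, 0, 15, -52, 0, 0, 0, 15, -52, 0, 0, 0, 15, -52, 0, 0, 0, 15, -52, 0, 0, 0, 15, -52, 0, 0, 0, 15, -52, 0, 0, 0, 0, 0, 30, 0, 0, 0, 0, 30, 0, 0, 0, 0, 0, 0],
)

```text
time_s: 2.9
tool_pos: [0.5711, 0.1651, 0.402]
tool_rot: [179.9, 0.3, -0.1]
force: [0.4, -0.4, 0.4]
grip_width: 0.0006
grasp_force: 0.0
```

```bash
python3 - <<'E'
from h import *
snap('side','s1'); o=env.get_obs(); print(o['tool_pos'],o['tool_rot'],o['force'],o['grip_width'])
E
```

```text
[0.57140893 0.16562151 0.40389995] [ 1.79927442e+02  1.25773112e-01 -1.06218508e-01] [-0.66558572  0.18879365  0.78837181] 0.00046229211936935435
```

View pics/s1.png

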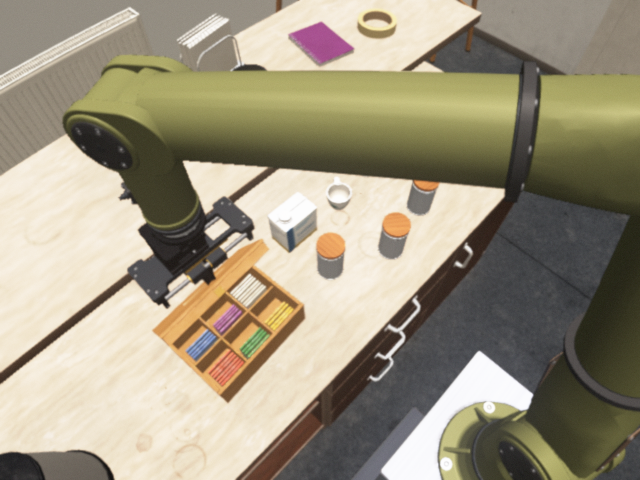

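The fingertips are now just behind the lid's upper edge, hidden by the lid at about (215,270). Next I sweep forward and down.

Emit:
step_arm(
  steps=[0, -5, 0, 15, 0, 0, -18, 0, 8, 0, 0, -18, 0, 12, 0, 0, -14, 0, 15, 0, 0, -14, 0, 16, 0, 0, -10, 0, 17, 0, 0, -6, 0, 17, 0, 0, -4, 0, 10, 0, 0, 0, 0, 8, 0, 0, 0, 0, 4, 0, 0, 0, 0, 0, 0],
)

```text
time_s: 4.32
tool_pos: [0.4822, 0.1678, 0.2852]
tool_rot: [179.9, 0.1, 0.0]
force: [-8.6, -4.1, 19.6]
grip_width: 0.0004
grasp_force: 10.4
```

Emit:
step_arm(
  steps=[0, 0, 0, -40, 0, 0, 0, 0, -50, 0, 1, 0, 0, -40, 0, 1, 0, 20, 0, 0, 1, 0, 0, 0, 0],
)

```text
time_s: 4.95
tool_pos: [0.4826, 0.1462, 0.4129]
tool_rot: [180.0, -0.1, -0.1]
force: [0.4, -0.8, 0.1]
grip_width: 0.023
grasp_force: 0.0
```

```bash
python3 - <<'E'
from h import *
snap('wrist','w2'); o=env.get_obs(); print(o['tool_pos'],o['tool_rot'],o['force'],o['grip_width'])
E
```

```text
[0.48228282 0.14706235 0.41244467] [-1.79994291e+02  1.03928020e-02 -6.12261841e-02] [-0.99938527 -0.00468181 -0.77615598] 0.026389816465556763
```

View pics/w2.png

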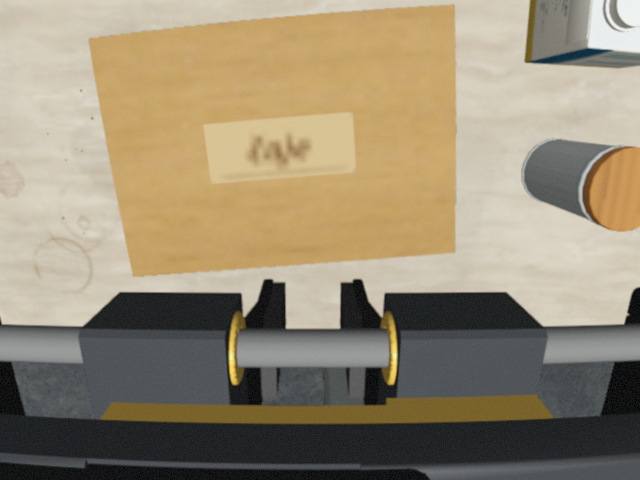

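The lid is shut. Its corners are at about (90,38), (454,5), (455,252) and (133,276).

```bash
python3 - <<'E'
from h import *
P=np.array([onz('w2',p,.103)[:2] for p in((90,38),(454,5),(455,252),(133,276))]); print(P.round(3))
print([np.linalg.norm(P[i]-P[(i+1)%4]).round(3) for i in range(4)])
c=P.mean(0); d=(P[0]-P[1])+(P[3]-P[2]); y=np.arctan2(-d[0],d[1]); print(c,np.degrees(y))
R=np.array([[np.cos(y),-np.sin(y)],[np.sin(y),np.cos(y)]])
c=c+R@[.001,0]
for q in((0,.085),(0,-.085)): print('place',c+R@q)
E
```

```text
[[0.611 0.29 ]
 [0.628 0.056]
 [0.464 0.043]
 [0.446 0.279]]
[np.float64(0.235), np.float64(0.165), np.float64(0.237), np.float64(0.165)]
[0.53754345 0.16704452] 4.335299931760003
place [0.53211517 0.25187691]
place [0.544966   0.08236332]
```

Emit:
step_arm(
  steps=[1, 8, 58, 20, 0, 1, 8, 58, 20, 0, 1, 8, 58, 20, 0, 1, 7, 59, 20, 0, 1, 0, 0, 30, 0, 1, 0, 0, 30, 0, 1, 0, 0, 30, 0, 1, 0, 0, 0, 0, 0.5, 0, 0, 0, 0, 0.5, 0, 0, 0, 0, 0.5, 0, 0, 0, 0],
  grip_force=25,
)

```text
time_s: 6.38
tool_pos: [0.5138, -0.0845, 0.2441]
tool_rot: [-179.9, -0.1, 0.0]
force: [-0.2, 4.5, 1.9]
grip_width: 0.0644
grasp_force: 1.9
```

Emit:
step_arm(
  steps=[0.5, 0, 0, 0, 0, 0.5, 0, 0, 0, 0, 0.5, 0, 0, -20, 0, 0.5, 0, 0, -30, 0, 0.5, 0, 0, -30, 0, 0.5, 0, 0, 0, 0, 0.5, 0, 0, 0, 0],
)

```text
time_s: 7.25
tool_pos: [0.5123, -0.0858, 0.3209]
tool_rot: [180.0, 0.2, 0.0]
force: [-1.3, -0.3, -4.9]
grip_width: 0.0611
grasp_force: 25.0
```

```bash
cat >> h.py <<'E'
def heft():
    F=[]
    for i in range(12): env.read_camera('side'); F.append(env.get_obs()['force'])
    o=env.get_obs(); F=np.array(F); print(F.mean(0).round(2),F.std(0).round(2),o['tool_pos'].round(4),o['tool_rot'].round(1),o['grip_width'],o['grasp_force'],o['time_s'])
E
python3 -c "
from h import *
heft()"
```

```text
[ 0.19 -0.08 -4.74] [0.57 0.48 0.59] [ 0.5132 -0.0854  0.3228] [180.   0.   0.] 0.061519115074062665 24.980764696374536 7.85
```

Emit:
step_arm(
  steps=[0.5, 0, 0, 40, 0, 0.5, 0, 0, 30, 0, 0.5, 0, 0, 9, 0, 0.5, 0, 0, 0, 0, 1, 0, 0, 0, 0, 1, 0, 0, 0, 0, 1, 0, 0, 0, 0, 1, 0, 0, 0, 0, 1, 0, 0, -45, 0, 1, 0, 0, -45, 0],
)

```text
time_s: 9.1
tool_pos: [0.5129, -0.0853, 0.3345]
tool_rot: [-180.0, 0.1, 0.0]
force: [0.6, -0.3, 0.5]
grip_width: 0.0871
grasp_force: 0.0
```

Emit:
step_arm(
  steps=[1, -22, 44, 0, 0, 1, -22, 45, 0, 0, 1, -21, 45, 0, 0, 1, 0, 0, 30, 0, 1, 0, 0, 30, 0, 1, 0, 0, 30, 0, 1, 0, 0, 0, 0, 0.5, 0, 0, 0, 0, 0.5, 0, 0, 0, 0, 0.5, 0, 0, 0, 0, 0.5, 0, 0, 0, 0, 0.5, 0, 0, 0, 0],
)

```text
time_s: 10.6
tool_pos: [0.4486, -0.2195, 0.2446]
tool_rot: [180.0, -0.1, 0.0]
force: [-0.3, 1.3, 5.7]
grip_width: 0.0618
grasp_force: 25.0
```

Emit:
step_arm(
  steps=[0.5, 0, 0, 0, 0, 0.5, 0, 0, -20, 0, 0.5, 0, 0, -30, 0, 0.5, 0, 0, -30, 0, 0.5, 0, 0, 0, 0, 0.5, 0, 0, 0, 0],
)

```text
time_s: 11.35
tool_pos: [0.4476, -0.2193, 0.3224]
tool_rot: [-180.0, 0.1, 0.0]
force: [-0.1, -0.3, -2.4]
grip_width: 0.062
grasp_force: 25.0
```

```bash
python3 -c "
from h import *
heft()"
```

```text
[ 0.01 -0.17 -1.65] [0.36 0.64 0.55] [ 0.4483 -0.2194  0.3238] [180.   0.   0.] 0.06134246541521531 24.981849489267915 11.95
```

Emit:
step_arm(
  steps=[0.5, 0, 0, -40, 0, 0.5, 0, 0, -30, 0, 0.5, 9, -52, 0, 0, 0.5, 9, -52, 0, 0, 0.5, 9, -52, 0, 0, 0.5, 9, -52, 0, 0, 0.5, 9, -52, 0, 0, 0.5, 9, -52, 0, 0, 0.5, 9, -52, 0, 0, 0.5, 9, -52, 0, 0, 0.5, 12, -55, 0, 0, 0.5, 0, 0, 0, 0],
)

```text
time_s: 13.45
tool_pos: [0.5307, 0.257, 0.3935]
tool_rot: [-179.7, 0.1, 0.5]
force: [-0.2, -0.3, -2.5]
grip_width: 0.0618
grasp_force: 25.0
```

Emit:
step_arm(
  steps=[0.5, 0, 0, 20, 0, 0.5, 0, 0, 15, 0, 0.5, 0, 0, 5, 0, 0.5, 0, 0, 0, 0, 0.5, 0, 0, 0, 0],
)

```text
time_s: 14.08
tool_pos: [0.5322, 0.2515, 0.3544]
tool_rot: [-180.0, -0.1, 0.0]
force: [-0.1, 0.5, -1.9]
grip_width: 0.0619
grasp_force: 25.0
```

Emit:
step_arm(
  steps=[0.5, 0, 0, 4, 0, 0.5, 0, 0, 3, 0, 0.5, 0, 0, 0, 0, 0.5, 0, 0, 0, 0],
)

```text
time_s: 14.58
tool_pos: [0.5321, 0.2518, 0.3474]
tool_rot: [180.0, -0.0, 0.0]
force: [-1.0, 0.1, 4.7]
grip_width: 0.0618
grasp_force: 25.0
```

Emit:
step_arm(
  steps=[1, 0, 0, 0, 0, 1, 0, 0, 0, 0, 1, 0, 0, 0, 0, 1, 0, 0, 0, 0, 1, 0, 0, -20, 0, 1, 0, 0, -30, 0, 1, 0, 0, -30, 0, 1, 0, 0, 0, 0],
)

```text
time_s: 15.58
tool_pos: [0.5324, 0.2526, 0.4308]
tool_rot: [-179.9, -0.3, 0.0]
force: [0.2, 0.1, 0.1]
grip_width: 0.0869
grasp_force: 0.0
```

Emit:
step_arm(
  steps=[1, -5, 56, 0, 0, 1, -5, 56, 0, 0, 1, -5, 56, 0, 0, 1, -5, 56, 0, 0, 1, -5, 56, 10, 0, 1, -5, 56, 10, 0, 1, -5, 56, 20, 0, 1, -5, 56, 20, 0, 1, -5, 56, 20, 0, 1, -5, 56, 20, 0, 1, -6, 54, 0, 0, 1, 0, 0, 0, 0],
)

```text
time_s: 17.08
tool_pos: [0.4737, -0.3679, 0.3258]
tool_rot: [179.9, 0.1, -0.5]
force: [0.3, 1.5, 0.2]
grip_width: 0.0867
grasp_force: 0.0
```

Emit:
step_arm(
  steps=[1, 0, 0, 0, 0, 1, 0, 0, 30, 0, 1, 0, 0, 30, 0, 1, 0, 0, 23, 0, 1, 0, 0, 0, 0, 0.5, 0, 0, 0, 0, 0.5, 0, 0, 0, 0, 0.5, 0, 0, 0, 0, 0.5, 0, 0, 0, 0, 0.5, 0, 0, 0, 0, 0.5, 0, 0, 0, 0],
)

```text
time_s: 18.45
tool_pos: [0.4766, -0.3629, 0.2447]
tool_rot: [179.9, -0.1, 0.0]
force: [-0.5, -1.3, 5.9]
grip_width: 0.0618
grasp_force: 25.0
```

Emit:
step_arm(
  steps=[0.5, 0, 0, -20, 0, 0.5, 0, 0, -30, 0, 0.5, 0, 0, -30, 0, 0.5, 0, 0, 0, 0, 0.5, 0, 0, 0, 0],
)

```text
time_s: 19.08
tool_pos: [0.4758, -0.3619, 0.3226]
tool_rot: [-179.9, 0.1, 0.0]
force: [-0.7, 0.4, -2.9]
grip_width: 0.0612
grasp_force: 25.0
```

```bash
python3 -c "
from h import *
heft()"
```

```text
[-0.21 -0.09 -2.45] [0.74 0.45 0.46] [ 0.4763 -0.3624  0.3238] [180.   0.   0.] 0.061878082777576046 24.97795738046989 19.675
```

Emit:
step_arm(
  steps=[0.5, 0, 0, -40, 0, 0.5, 0, 0, -30, 0, 0.5, 8, -50, 0, 0, 0.5, 8, -50, 0, 0, 0.5, 8, -50, 0, 0, 0.5, 8, -50, 0, 0, 0.5, 8, -50, 0, 0, 0.5, 8, -50, 0, 0, 0.5, 8, -50, 0, 0, 0.5, 8, -50, 0, 0, 0.5, 5, -44, 0, 0, 0.5, 0, 0, 0, 0],
)

```text
time_s: 21.18
tool_pos: [0.5445, 0.0868, 0.3943]
tool_rot: [-179.8, -0.0, 0.5]
force: [0.2, -1.0, -2.0]
grip_width: 0.0617
grasp_force: 25.0
```

Emit:
step_arm(
  steps=[0.5, 0, 0, 0, 0, 0.5, 0, 0, 20, 0, 0.5, 0, 0, 15, 0, 0.5, 0, 0, 7, 0, 0.5, 0, 0, 3, 0, 0.5, 0, 0, 2, 0, 0.5, 0, 0, 0, 0, 0.5, 0, 0, 0, 0],
)

```text
time_s: 22.18
tool_pos: [0.5452, 0.0817, 0.3475]
tool_rot: [180.0, -0.0, 0.0]
force: [-1.3, -0.1, 3.2]
grip_width: 0.062
grasp_force: 25.0
```

Emit:
step_arm(
  steps=[1, 0, 0, 0, 0, 1, 0, 0, 0, 0, 1, 0, 0, 0, 0, 1, 0, 0, 0, 0, 1, 0, 0, -20, 0, 1, 0, 0, -30, 0, 1, 0, 0, -30, 0, 1, 0, 0, 0, 0],
)

```text
time_s: 23.18
tool_pos: [0.5458, 0.0823, 0.4307]
tool_rot: [-180.0, -0.4, 0.0]
force: [-0.0, 0.4, 0.5]
grip_width: 0.087
grasp_force: 0.0
```

Emit:
step_arm(
  steps=[1, -11, 56, 0, 0, 1, -11, 56, 0, 0, 1, -10, 56, 0, 0, 1, 0, 0, 0, 0, 1, 0, 0, 50, 0, 1, 0, 0, 50, 0, 1, 0, 0, 0, 0],
)

```text
time_s: 24.05
tool_pos: [0.5115, -0.0853, 0.3235]
tool_rot: [-179.8, 0.4, 0.1]
force: [-0.2, -0.2, 0.6]
grip_width: 0.087
grasp_force: 0.0
```

```bash
python3 - <<'E'
from h import *
snap('wrist','w3'); snap('side','s3'); snap('scene','c3'); print(env.get_obs()['tool_pos'])
print(*tops('w3',.11,1000),sep='\n'); print(*tops('s3',.213,100),sep='\n'); print(*tops('c3',.213,60),sep='\n')
E
```

```text
[ 0.51419035 -0.08576034  0.32897341]
(314, 271, 121, array([ 0.514, -0.086]))
(247, 339, 155, array([0.44 , 0.188]))
(214, 303, 157, array([0.528, 0.186]))
(334, 245, 27, array([ 0.461, -0.037]))
(270, 258, 15, array([0.314, 0.238]))
(321, 232, 22, array([0.34 , 0.078]))
(205, 228, 26, array([0.522, 0.259]))
(263, 207, 25, array([0.538, 0.087]))
```

View pics/c3.png

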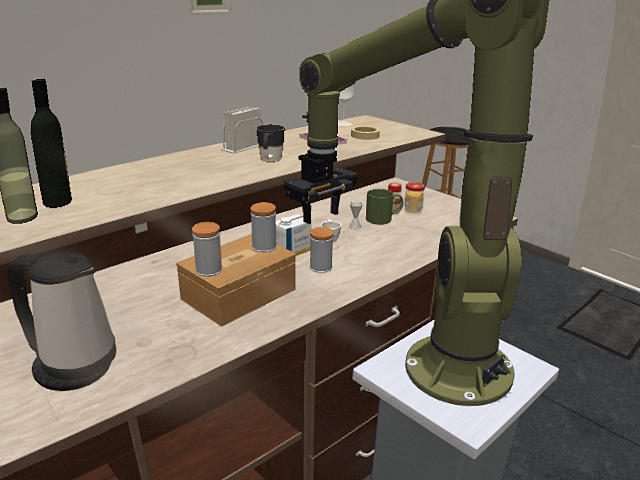

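The two light canisters stand upright on the shut lid at about (206,250) and (263,228). The heavy one is on the worktop at (320,250), with nothing disturbed.

Emit:
step_arm(
  steps=[1, 0, 0, 30, 0, 1, 0, 0, 30, 0, 1, 0, 0, 24, 0, 1, 0, 0, 0, 0, 0.5, 0, 0, 0, 0, 0.5, 0, 0, 0, 0, 0.5, 0, 0, 0, 0, 0.5, 0, 0, 0, 0, 0.5, 0, 0, 0, 0, 0.5, 0, 0, 0, 0],
  grip_force=30,
)

```text
time_s: 25.45
tool_pos: [0.5136, -0.0861, 0.2436]
tool_rot: [180.0, -0.1, 0.0]
force: [-0.7, 2.3, 5.5]
grip_width: 0.0617
grasp_force: 30.0
```

Emit:
step_arm(
  steps=[0.5, 0, 0, -20, 0, 0.5, 0, 0, -35, 0, 0.5, 0, 0, -35, 0, 0.5, 0, 0, -35, 0, 0.5, 0, 0, -35, 0, 0.5, 0, 0, -35, 0, 0.5, 0, 30, -5, 0, 0.5, 0, 30, 0, 0, 0.5, 0, 0, 0, 0, 0.5, 0, 0, 0, 0, 0.5, 0, 0, 0, 0, 0.5, 0, 0, 0, 0],
)

```text
time_s: 26.95
tool_pos: [0.5132, -0.1456, 0.4427]
tool_rot: [180.0, 0.0, 0.1]
force: [-0.1, 0.5, -4.9]
grip_width: 0.0619
grasp_force: 30.0
```

```bash
python3 - <<'E'
from h import *
heft(); snap('scene','c4')
E
```

```text
[-0.3  -0.02 -4.99] [0.5  0.37 0.55] [ 0.5132 -0.1464  0.4428] [180.  -0.   0.] 0.061701397797426324 29.96503494679928 27.55
```

View pics/c4.png

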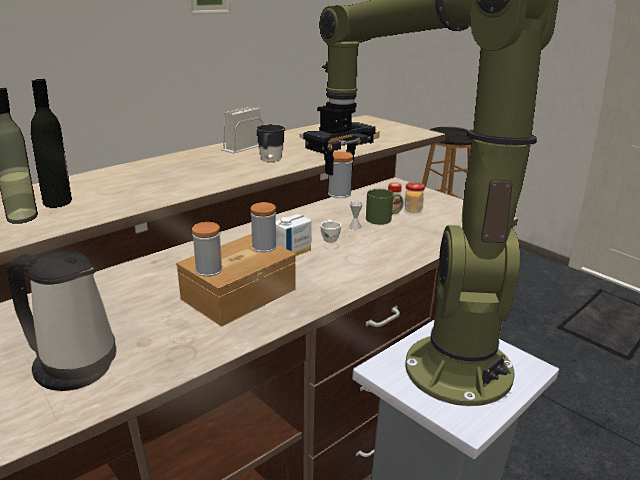

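The heavy canister is held upright at (341,175), about 0.2 m up. The other two stand on the lid, and the bystanders have not moved.

```bash
python3 -c "
from cell import env
print(env.sign_off())"
```

```text
the job is handed in; nothing more can be done
None
```

The job is handed in (no verdict came back): the lid is shut, the two lighter canisters (about 1.7 N and 2.5 N) stand on it, and the heaviest (about 4.9 N) is held upright and still about 20 cm above the worktop.

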